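Change roller lanes, hidden carton first

ROBOT

A 6-joint arm with a two-finger parallel gripper is mounted at the origin on a cart in front of the work surface, level with it; the furniture and walls round the work are solid. World frame = base frame: x ahead of the robot, y to its left, z up, the work surface at z = 0. Lengths are in m, angles in rad, forces in N, time in s.
With the tool pointing down it reaches from about 0.425 to 0.95 m from the base axis. Payload 3.5 kg.
Tool frame: the origin (TCP) lies midway between the tips of the shut fingers; the grasp point (between the pads) lies 19 mm behind it; z points along the fingers, y is the line along which they close (so a half turn about z gives the same grasp; the last joint's range is limited). The gripper opens to 85 mm and grips with 20 to 120 N. Pads are 22 mm wide; open, the fingers measure 114 mm over their backs; the gripper's body (76 mm by 85 mm) begins 54 mm behind the grasp point. The pads swing forward as they close: fully open they stand 13 mm farther back than shut.
Start: joints at [-1.401, 0.286, 1.577, -0, 1.279, -0.15], TCP at [0.212, -0.641, 0.231] pointing down, gripper open.
Joint ranges: [-2.77, 2.77], [-0.9, 2.22], [0.21, 2.48], [-1.53, 4.67], [0.24, 2.81], [-2.84, 2.84]. Speed limits (rad/s): [2.79, 2.79, 3.14, 3.14, 3.14, 3.14].

INTERFACE

Orientations are given as a unit quaternion [x, y, z, w].
In Python, from plant import ctrl gives the robot as it stands.
- The arm moves only by the tool send_rows, never from a script. Its argument "series" is a list that holds one entry, the list of rows, each a list of 7 numbers: the shift along the tool's x, y, z in cm, then the turn, a rotation vector about the tool's x, y, z in rad, then the opening, from -1 (shut) to 1 (fully open). In form: [[[x, y, z, rx, ry, rz, jaw], ...]]. A call has 1 to 10 rows; each row shifts and turns the commanded pose from where the row before left it, along the tool's axes as they then stand; what a row does not reach is not made up. A row lasts 1/8 s, in which the tool goes at most 62.5 mm and 10.7 degrees, less where a joint would pass 70% of its speed; a pose out of reach is approached as far as the arm can. A call is refused whole if a number of a shift passes 6.25 or a number of a turn 0.188, either way. A call with a gripper value outside its range is refused whole. The fingers move at their own pace and stop on an object; "force" is the grip in N (left out, the last holds). Time passes only in rows, so rows that do not move let the fingers close. It gives the time, the measured TCP pose, the force, the opening and the grip force at its end, in the units of the state.
- ctrl.get_state(): the state, without advancing time (a new reading comes with each control period).
- ctrl.read_camera(name): name is "side" or "top"; returns a dict with "img" (400x640x3 uint8, red, green, blue), "fx", "fy", "cx", "cy" (pixels), "R" (3x3) and "t" (3): a world point X has camera coordinates R X + t. Camera axes: x right, y down, z forward; pixel columns grow to the right and rows downward; lengths in m; the calibration is good to about 2 mm. A picture is of the moment at which its call begins. There is no depth.
- ctrl.sign_off(): hands the job in; it is judged then, once.
The state is a dict: "time": time; "qpos": joint angles; "dq": joint speeds; "joint_efforts": joint torques, N m; "eef_pos": TCP position; "tcp_rot": TCP orientation; "contact_force": force on the tool from outside, world axes, zero at the start; "wrist_torque": the same for the moment, N m; "opening": opening from 0.0 (shut) to 1.0 (fully open); "finger_force": force on a finger pad.
Only numpy, scipy, OpenCV 4.12 (cv2) and the standard library are available. Lean on these libraries where they do the work, as an engineer would, in place of code of your own. Each camera call takes 0.05 s, during which the arm holds its last target. There are 200 camera calls.

TASK

Two cartons are queued in one of the two sloping roller lanes: the white one at the stop, the brown one behind it, half hidden under the hood. Move both to the empty lane in the opposite order, brown at the stop and white behind it: take the white one out of the way so that the brown one rolls forward, then load first the brown and, once it has reached the stop, the white, each set down on the rollers at the high end behind the hood and left to roll down by itself. Finish with the old lane empty and both cartons standing upright and untouched, and leave the tools lying on the bench where they are.

Things in the scene. Friction and masses are not known exactly. Their poses are not given: they have to be found in the camera images.
- lane_a_deck: roller deck of the fixed gravity lane that holds the cartons at the start (left or right). Origin on the centre line, where the stop plate's face meets the plane of the roller tops, 60 mm above the bench; x up the slope (0.14 rad, rising away from the robot), y across, z square to the rollers. A carton let go on it rolls down at about 0.2 m/s
- lane_b_deck: roller deck of the fixed gravity lane that is empty at the start (left or right). Origin on the centre line, where the stop plate's face meets the plane of the roller tops, 60 mm above the bench; x up the slope (0.14 rad, rising away from the robot), y across, z square to the rollers. Side rails inside at y = +/-37 mm, 5 mm thick, 7 mm higher than the rollers
- lane_a_load (a point): point on the roller tops, centre line of the stocked lane, 243 mm up the slope from the stop: middle of the open high end. Rollers 16 mm diameter from x = 12 to 276 mm along the deck, every 24 mm; rails end at x = 304 mm; outward flanges to y = +/-51 mm lie 25 mm below the roller tops
- lane_b_load (a point): the same point of the empty lane, where cartons are set down. Fixed grey hood over x = 102 to 186 mm of each deck: underside 73 mm, top 76 mm above the rollers, 90 mm wide, on thin legs outside the rails. Open from above before the hood (x = 0 to 102 mm) and behind it (x = 186 to 300 mm)
- lane_a_stop (a point): foot of the stop plate of the stocked lane, at the level of the roller tops (the deck's origin). The plate is 6 mm thick and stands 25 mm above the rollers
- lane_b_stop (a point): the same point of the empty lane's stop plate
- white_carton: white card carton, 80 mm long (x) x 55 mm wide (y) x 60 mm high (z), 0.18 to 0.33 kg; origin at the centre of its underside, z up. At the start it stands at the stop of the stocked lane, length along the lane, tilted with the deck; grip it across its 55 mm width
- brown_carton: brown card carton, 95 mm long (x) x 62 mm wide (y) x 45 mm high (z), 0.18 to 0.33 kg; origin at the centre of its underside, z up. At the start it waits behind the white one, mostly under the hood; grip it across its 62 mm width
- sprocket: steel chain sprocket, 69 mm across, 18 mm high, lying loose on the bench between the lanes; bystander; origin at the centre of its underside
- spanner: small steel spanner, 170 mm long (y) x 26 mm x 6 mm, lying loose on the bench between the lanes; bystander; origin at the middle of its underside. The rest of the bench between the lanes, in front of the blue vice (which starts at world x = 0.53 m), is free
- screwdriver_0: orange-handled screwdriver, 202 mm long (y) x 29 x 28 mm, lying loose on the bench at the far left; bystander; origin at the middle of its underside
Mind the look-alikes: they are no part of the job. There is more than one size of the white_carton; the job needs the larger.

How it is judged:
By the outcome, as a careful person would: the job done as asked, in the order asked, and still so for the second after the job is handed in, with the robot touching nothing.
It also fails if it takes over 72 s, if anything falls off the work surface, if the arm or the gripper's body presses on something with over 40 N, if the wrist force passes 120 N, or if a joint passes its speed limit or range.

## Working session

There is one attempt and no reset: what is moved stays moved. The work goes in short steps, Python scripts to look and compute and a tool call to move; the robot and the scene stay as the last step left them, time stands still between calls to the robot, and variables do not carry over. Pictures are saved under pics/ and viewed, at most 10 in all, crops included, and the job is handed in when it is done.

Besides the shell and the picture viewer there is one more tool, called after "Request:" by a JSON object that holds its "fn" and its "kwargs", one argument or row to a line. send_rows: Moves the arm, as the interface text tells. Its arguments: {"type":"object","properties":{"series":{"type":"array"},"force":{"type":"number"}},"required":["series"]}

```bash
mkdir -p pics; ls; python3 - <<'E'
from plant import ctrl
import cv2,numpy as np
s=ctrl.get_state(); print({k:np.round(v,3).tolist() for k,v in s.items()})
for n in("top","side"):
    c=ctrl.read_camera(n); cv2.imwrite(f"pics/{n}0.png",c["img"][:,:,::-1]); print(n,c["fx"],c["fy"],c["cx"],c["cy"],np.round(c["R"],4).tolist(),np.round(c["t"],4).tolist())
E
```

```text
pics
{'time': 0.0, 'qpos': [-1.401, 0.287, 1.578, 0.0, 1.279, -0.15], 'dq': [0.0, -0.001, 0.001, -0.002, -0.001, -0.001], 'joint_efforts': [0.0, -40.598, -29.262, -0.0, 0.006, 0.0], 'eef_pos': [0.212, -0.64, 0.23], 'tcp_rot': [0.987, 0.159, -0.0, -0.001], 'contact_force': [-0.745, 0.242, -0.846], 'wrist_torque': [0.074, -0.004, 0.001], 'finger_force': 0.0, 'opening': 0.999}
top 370.5410715644388 370.5410715644388 319.7722689727305 202.09517241407372 [[0.0161, -0.9999, 0.0053], [-0.9934, -0.0166, -0.1134], [0.1135, -0.0035, -0.9935]] [0.1224, 0.4751, 1.0168]
side 385.59582523170155 385.59582523170155 315.18350451955007 198.58601651420045 [[-0.9394, -0.3427, 0.0045], [-0.1363, 0.3615, -0.9223], [0.3145, -0.8671, -0.3863]] [0.4976, 0.0993, 1.0352]
```

View pics/top0.png

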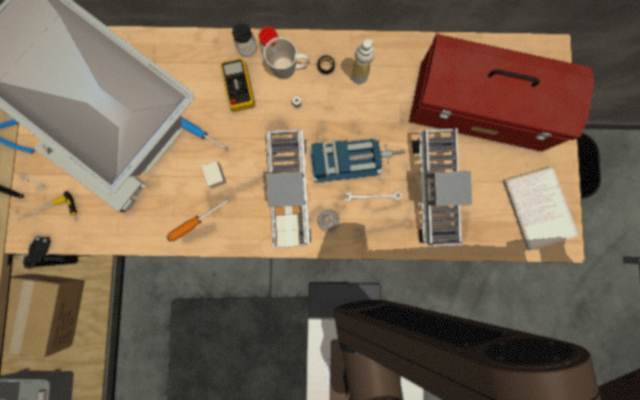

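View pics/side0.png

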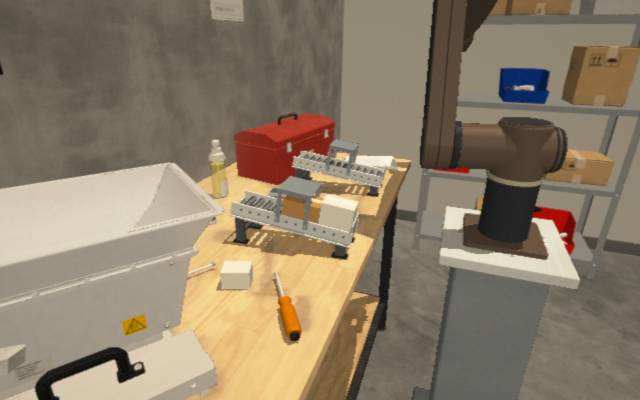

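The top view shows the stocked lane on the left (cols 266–310, rows 130–245) with the white carton at (287,230), its hood at (284,188) and brown visible at (288,210). The empty lane is on the right (cols 418–470) with its hood at (452,188). The small white look-alike is at (213,174), the sprocket at (328,218) and the spanner at (372,196). Next I'll zoom in on the lanes.

```bash
cat > h.py <<'E'
import numpy as np,cv2
from plant import ctrl
def ray(c,u,v):
    d=np.array([(u-c["cx"])/c["fx"],(v-c["cy"])/c["fy"],1.]);R=np.array(c["R"]);return -R.T@np.array(c["t"]),R.T@d
def onz(c,u,v,z):
    o,d=ray(c,u,v);return o+d*(z-o[2])/d[2]
def proj(c,X):
    p=np.array(c["R"])@np.array(X)+c["t"];return np.array([c["fx"]*p[0]/p[2]+c["cx"],c["fy"]*p[1]/p[2]+c["cy"]])
E
python3 - <<'E'
from h import *
c=ctrl.read_camera("top");im=c["img"]
a=cv2.resize(im[120:255,255:325],None,fx=4.4,fy=4.4,interpolation=cv2.INTER_CUBIC);b=cv2.resize(im[120:255,405:480],None,fx=4.4,fy=4.4,interpolation=cv2.INTER_CUBIC)
cv2.imwrite("pics/crop0.png",np.hstack([a,b])[:,:,::-1])
hsv=cv2.cvtColor(im,cv2.COLOR_RGB2HSV)
print(hsv[188,284],hsv[188,452],hsv[231,287],hsv[211,288])
for x0,x1,s in((255,325,284),(405,480,452)):
    ref=im[188,s].astype(int);m=(np.abs(im.astype(int)-ref).max(2)<14).astype(np.uint8);m[:,:x0]=0;m[:,x1:]=0;m[:165]=0;m[212:]=0
    n,l,st,ce=cv2.connectedComponentsWithStats(m);k=l[188,s];cn,_=cv2.findContours((l==k).astype(np.uint8),0,1)
    r=cv2.minAreaRect(cn[0]);print(st[k],r)
    q=[onz(c,*p,.155)[:2].round(4).tolist() for p in cv2.boxPoints(r)];print(q, np.mean(q,0))
m=((hsv[:,:,1]<60)&(hsv[:,:,2]>190)).astype(np.uint8);m[:,:265]=0;m[:,312:]=0;m[:205]=0;m[250:]=0
n,l,st,ce=cv2.connectedComponentsWithStats(m);print(st[1:],ce[1:])
E
```

```text
[ 30   2 134] [ 30   6 136] [ 34  27 221] [ 25  44 214]
[ 267  171   38   36 1129] ((285.1757507324219, 188.57015991210938), (34.0517463684082, 36.665199279785156), 87.79740142822266)
[[0.5308, 0.2652], [0.536, 0.1741], [0.4508, 0.1691], [0.4458, 0.2592]] [0.49085 0.2169 ]
[ 436  171   35   35 1101] ((453.0, 188.0), (34.0, 34.0), 0.0)
[[0.4559, -0.1565], [0.5413, -0.1581], [0.5428, -0.2432], [0.4573, -0.2406]] [ 0.499325 -0.1996  ]
[[303 205   6  39 123]
 [277 207  22  40 686]
 [273 233   2   3   4]
 [273 244   1   1   1]] [[306.36585366 222.67479675]
 [287.25801749 229.24489796]
 [273.25       234.        ]
 [273.         244.        ]]
```

View pics/crop0.png

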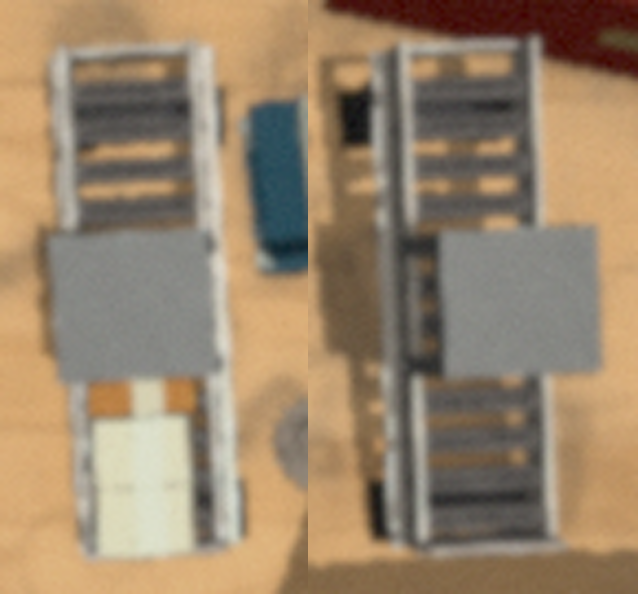

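The crop shows both lanes clearly. Lane A's rail tops run from the top-left corner (52,47) down to (85,550). Lane B's left rail top runs (400,45)→(413,545) and its right one (540,40)→(556,545). The white carton's top face spans about (95–193, 418–553). I'll cast these points onto planes at the heights they must have.

```bash
python3 - <<'E'
from h import *
c=ctrl.read_camera("top");im=c["img"]
g=cv2.cvtColor(im,cv2.COLOR_RGB2GRAY).astype(int)
for r in (136,150,162,217,228,238):
    print(r,"A",g[r,262:314].tolist()); print(r,"B",g[r,415:475].tolist())
def P(X,Y,z):
    u=(X/4.4+255) if X<308 else (X-308)/4.4+405
    return onz(c,u-.4,Y/4.4+120-.4,z).round(4)
zl,zh=.067+.005,.109
for n,X,Y,z in (("A Lout hi",52,50,zh),("A Lout lo",78,520,zl),("A Rin hi",190,50,zh),("A Rin lo",215,520,zl),("A stop base fr",160,552,.085),
 ("A hiend",130,47,zh),("B Lout hi",400,45,zh),("B Lout lo",412,520,zl),("B Rout hi",541,45,zh),("B Rout lo",554,520,zl),("B hiend",470,42,zh),("B stop",490,547,.085)):
    print(n,P(X,Y,z))
for n,p in dict(sprocket=(328,218,.01),sp0=(345,196,0.003),sp1=(402,196,.003),vice=(312,180,.05),vice2=(380,178,.05)).items(): print(n,onz(c,*p).round(3))
# white carton top: bright region
hsv=cv2.cvtColor(im,cv2.COLOR_RGB2HSV)
for q in ((95,418),(190,418),(193,553),(98,553)): 
    zc=.06+.06*.99+(.011 if q[1]<500 else 0); print("W",P(*q,zc))
E
```

```text
136 A [172, 167, 158, 143, 152, 174, 186, 182, 153, 127, 128, 135, 134, 134, 135, 137, 131, 129, 130, 131, 133, 136, 137, 138, 142, 147, 151, 159, 159, 150, 130, 108, 98, 100, 103, 134, 170, 192, 193, 198, 198, 179, 171, 167, 169, 167, 169, 166, 166, 161, 154, 153]
136 B [168, 166, 167, 160, 154, 152, 137, 109, 90, 81, 116, 162, 175, 170, 160, 156, 156, 150, 143, 121, 103, 100, 95, 94, 97, 110, 129, 143, 144, 140, 139, 139, 137, 136, 127, 118, 98, 83, 78, 82, 119, 164, 170, 156, 149, 146, 142, 142, 139, 136, 133, 128, 125, 123, 111, 106, 98, 95, 83, 73]
150 A [170, 170, 165, 145, 135, 151, 168, 179, 179, 144, 113, 94, 89, 90, 86, 87, 85, 88, 84, 88, 91, 87, 90, 91, 89, 90, 94, 91, 92, 98, 99, 101, 96, 98, 97, 96, 122, 161, 174, 180, 194, 192, 149, 112, 136, 156, 158, 149, 132, 112, 88, 73]
150 B [21, 26, 25, 49, 108, 153, 157, 125, 95, 74, 74, 118, 154, 149, 118, 103, 97, 95, 99, 98, 100, 97, 95, 93, 90, 92, 93, 92, 89, 87, 87, 89, 91, 97, 105, 108, 103, 96, 89, 86, 109, 155, 181, 184, 176, 175, 173, 174, 175, 176, 176, 176, 176, 174, 175, 172, 175, 171, 174, 172]
162 A [176, 176, 17
[... 2118 characters left out ...]
, 144, 147, 150, 156, 160, 157, 157, 159, 156, 154, 155]
A Lout hi [0.6509 0.2749 0.109 ]
A Lout lo [0.3701 0.2551 0.072 ]
A Rin hi [0.6523 0.1918 0.109 ]
A Rin lo [0.3715 0.1723 0.072 ]
A stop base fr [0.3517 0.2041 0.085 ]
A hiend [0.6535 0.228  0.109 ]
B Lout hi [ 0.6615 -0.1472  0.109 ]
B Lout lo [ 0.3769 -0.1605  0.072 ]
B Rout hi [ 0.663  -0.2324  0.109 ]
B Rout lo [ 0.3783 -0.2468  0.072 ]
B hiend [ 0.6641 -0.1895  0.109 ]
B stop [ 0.3613 -0.2031  0.085 ]
sprocket [0.43  0.106 0.01 ]
sp0 [0.495 0.058 0.003]
sp1 [ 0.497 -0.107  0.003]
vice [0.532 0.153 0.05 ]
vice2 [ 0.54  -0.036  0.05 ]
W [0.4276 0.24   0.1304]
W [0.4285 0.1856 0.1304]
W [0.3516 0.1827 0.1194]
W [0.3507 0.2373 0.1194]
```

```bash
cat >> h.py <<'E'
from scipy.spatial.transform import Rotation as Ro
LANE={"A":((.359,.2093,.06),.065),"B":((.3675,-.204,.06),.043)}
def deckR(l):
    return Ro.from_euler("z",LANE[l][1])*Ro.from_euler("y",-.14)
def deck(l,x,y,z): return np.array(LANE[l][0])+deckR(l).apply([x,y,z])
TOOL=Ro.from_euler("x",np.pi)
def tool(l): return deckR(l)*TOOL
def plan(R,pts):
    s=ctrl.get_state();p=np.array(s["eef_pos"]);R0=Ro.from_quat(s["tcp_rot"])
    print("t",round(s["time"],2),"pos",p.round(4),"rot rows", (R0.inv()*R).as_rotvec().round(3))
    for q in pts:
        d=R.inv().apply(np.array(q)-p)*100;n=int(np.ceil(np.linalg.norm(d)/5));print(np.round(q,3),"shift cm",d.round(2),n,"x",(d/n).round(2));p=np.array(q)
E
python3 - <<'E'
from h import *
plan(tool("A"),[(.5,-.4,.3),(.58,0,.3),deck("A",45,0,180) if 0 else deck("A",.04,0,.17),deck("A",.04,0,.02)])
print("loadB",deck("B",.243,0,0))
E
```

```text
t 0.2 pos [ 0.2121 -0.6404  0.2304] rot rows [-0.019  0.139  0.254]
[ 0.5 -0.4  0.3] shift cm [ 30.96 -22.12  -2.66] 8 x [ 3.87 -2.76 -0.33]
[0.58 0.   0.3 ] shift cm [ 10.48 -39.4    1.48] 9 x [ 1.16 -4.38  0.16]
[0.375 0.21  0.234] shift cm [-19.84 -22.32   3.88] 7 x [-2.83 -3.19  0.55]
[0.396 0.212 0.085] shift cm [ 0. -0. 15.] 4 x [ 0.   -0.    3.75]
loadB [ 0.60790007 -0.19365642  0.09390898]
```

Request:
{"fn": "send_rows", "kwargs": {
  "series": [
    [[0,0,0,-0.01,0.07,0.127,1],[0,0,0,-0.01,0.07,0.127,1],[3.87,-2.76,-0.33,0,0,0,1],[3.87,-2.76,-0.33,0,0,0,1],[3.87,-2.76,-0.33,0,0,0,1],[3.87,-2.76,-0.33,0,0,0,1],[3.87,-2.76,-0.33,0,0,0,1],[3.87,-2.76,-0.33,0,0,0,1],[3.87,-2.76,-0.33,0,0,0,1],[3.87,-2.76,-0.33,0,0,0,1]]
  ]
}}

```text
time: 1.45
eef_pos: [0.5009, -0.3993, 0.3006]
tcp_rot: [0.997, 0.033, 0.07, -0.001]
contact_force: [0.6, -0.1, -0.5]
opening: 1.001
finger_force: 0.0
```

Request:
{"fn": "send_rows", "kwargs": {
  "series": [
    [[1.16,-4.38,0.16,0,0,0,1],[1.16,-4.38,0.16,0,0,0,1],[1.16,-4.38,0.16,0,0,0,1],[1.16,-4.38,0.16,0,0,0,1],[1.16,-4.38,0.16,0,0,0,1],[1.16,-4.38,0.16,0,0,0,1],[1.16,-4.38,0.16,0,0,0,1],[1.16,-4.38,0.16,0,0,0,1],[1.16,-4.38,0.16,0,0,0,1],[0,0,0,0,0,0,1]]
  ]
}}

```text
time: 2.7
eef_pos: [0.5794, 0.0024, 0.2999]
tcp_rot: [0.997, 0.035, 0.07, -0.002]
contact_force: [0.3, -0.5, 0.3]
opening: 0.997
finger_force: 0.0
```

```bash
python3 - <<'E'
from h import *
plan(tool("A"),[deck("A",.04,0,.13),deck("A",.04,0,.02)]);print(ctrl.get_state()["qpos"])
E
```

```text
t 2.7 pos [0.5794 0.0024 0.2999] rot rows [ 0.001 -0.001  0.005]
[0.38  0.211 0.194] shift cm [-19.79 -22.08   7.87] 7 x [-2.83 -3.15  1.12]
[0.396 0.212 0.085] shift cm [ 0. -0. 11.] 3 x [ 0.   -0.    3.67]
[-0.18579356 -0.04830897  1.82292167  0.03592305  1.23067082  1.30553349]
```

Request:
{"fn": "send_rows", "kwargs": {
  "series": [
    [[-2.83,-3.15,1.12,0,0,0,1],[-2.83,-3.15,1.12,0,0,0,1],[-2.83,-3.15,1.12,0,0,0,1],[-2.83,-3.15,1.12,0,0,0,1],[-2.83,-3.15,1.12,0,0,0,1],[-2.83,-3.15,1.12,0,0,0,1],[-2.83,-3.15,1.12,0,0,0,1],[0,0,0,0,0,0,1],[0,0,0,0,0,0,1]]
  ]
}}

```text
time: 3.82
eef_pos: [0.3811, 0.2068, 0.1947]
tcp_rot: [0.997, 0.032, 0.071, -0.001]
contact_force: [0.4, -0.1, 1.1]
opening: 1.003
finger_force: 0.0
```

```bash
python3 - <<'E'
from h import *
plan(tool("A"),[deck("A",.04,0,.13),deck("A",.04,0,.02)]);print(ctrl.get_state()["qpos"])
a=[cv2.resize(ctrl.read_camera(n)["img"][r:r+160,k:k+200],None,fx=2,fy=2) for n,r,k in(("top",110,220),("side",120,200))]
cv2.imwrite("pics/b1.png",np.hstack(a)[:,:,::-1])
E
```

```text
t 3.83 pos [0.3811 0.2068 0.1947] rot rows [ 0.002 -0.002  0.   ]
[0.38  0.211 0.194] shift cm [-0.05 -0.39  0.03] 1 x [-0.05 -0.39  0.03]
[0.396 0.212 0.085] shift cm [ 0. -0. 11.] 3 x [ 0.   -0.    3.67]
[ 0.28174726 -0.32177634  2.24898771 -0.03735876  1.07622255  1.80299416]
```

View pics/b1.png

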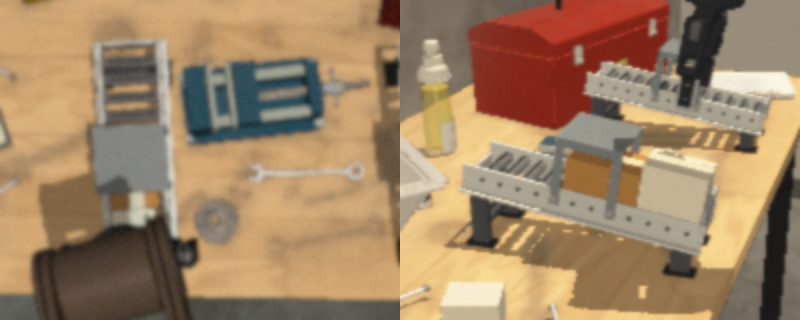

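Top view: the arm hides the white carton, and the hood and brown are visible. Side view: the gripper tip is right above the white carton, which is still at the stop with brown behind it. Descending to grip.

Request:
{"fn": "send_rows", "kwargs": {
  "series": [
    [[-0.05,-0.4,0.03,0,0,0,1],[0,0,3.67,0,0,0,1],[0,0,3.67,0,0,0,1],[0,0,3.66,0,0,0,1],[0,0,0,0,0,0,1],[0,0,0,0,0,0,-1],[0,0,0,0,0,0,-1],[0,0,0,0,0,0,-1],[0,0,0,0,0,0,-1]]
  ],
  "force": 45
}}

```text
time: 5.05
eef_pos: [0.3967, 0.2127, 0.0872]
tcp_rot: [0.997, 0.033, 0.072, -0.002]
contact_force: [-1.0, -1.4, 6.1]
opening: 0.64
finger_force: 48.2
```

Request:
{"fn": "send_rows", "kwargs": {
  "series": [
    [[0,0,-3,0,0,0,-1],[0,0,-4,0,0,0,-1],[0,0,-4,0,0,0,-1],[0,0,-4,0,0,0,-1],[0,0,0,0,0,0,-1]]
  ]
}}

```text
time: 5.68
eef_pos: [0.3753, 0.2117, 0.2369]
tcp_rot: [0.997, 0.033, 0.074, -0.002]
contact_force: [0.7, 0.9, -3.3]
opening: 0.634
finger_force: 52.0
```

```bash
python3 - <<'E'
from h import *
V=Ro.from_euler("z",.05)*TOOL
print(ctrl.get_state()["contact_force"],ctrl.get_state()["opening"])
plan(V,[(.46,.1,.24),(.445,-.04,.2),(.445,-.04,.026)]);
E
```

```text
[ 0.65569172  0.93953843 -3.3439671 ] 0.6338425880740446
t 5.67 pos [0.3753 0.2117 0.2369] rot rows [-0.001 -0.148  0.016]
[0.46 0.1  0.24] shift cm [ 7.9  11.58 -0.31] 3 x [ 2.63  3.86 -0.1 ]
[ 0.445 -0.04   0.2  ] shift cm [-2.2  13.91  4.  ] 3 x [-0.73  4.64  1.33]
[ 0.445 -0.04   0.026] shift cm [ 0.  -0.  17.4] 4 x [ 0.   -0.    4.35]
```

Request:
{"fn": "send_rows", "kwargs": {
  "series": [
    [[2.2,3.86,-0.1,0,-0.074,0.008,-1],[2.6,3.86,-0.1,0,-0.074,0.008,-1],[2.6,3.86,-0.1,0,0,0,-1],[-1,4.5,1.3,0,0,0,-1],[-1,4.5,1.3,0,0,0,-1],[-1,4,1.3,0,0,0,-1],[0,0,4,0,0,0,-1],[0,0,4,0,0,0,-1],[0,0,4,0,0,0,-1],[0,0,0,0,0,0,-1]]
  ]
}}

```text
time: 6.92
eef_pos: [0.4245, -0.0304, 0.0774]
tcp_rot: [1.0, 0.025, -0.009, -0.001]
contact_force: [0.7, 0.7, -4.1]
opening: 0.638
finger_force: 51.5
```

```bash
python3 - <<'E'
from h import *
V=Ro.from_euler("z",.05)*TOOL
plan(V,[(.43,-.03,.06),(.43,-.03,.024)]);
a=[cv2.resize(ctrl.read_camera(n)["img"][r:r+160,k:k+200],None,fx=2,fy=2) for n,r,k in(("top",110,250),("side",110,200))]
cv2.imwrite("pics/b2.png",np.hstack(a)[:,:,::-1])
E
```

```text
t 6.92 pos [ 0.4245 -0.0304  0.0774] rot rows [-0.003  0.019 -0.001]
[ 0.43 -0.03  0.06] shift cm [ 0.55 -0.01  1.74] 1 x [ 0.55 -0.01  1.74]
[ 0.43  -0.03   0.024] shift cm [ 0.  -0.   3.6] 1 x [ 0.  -0.   3.6]
```

View pics/b2.png

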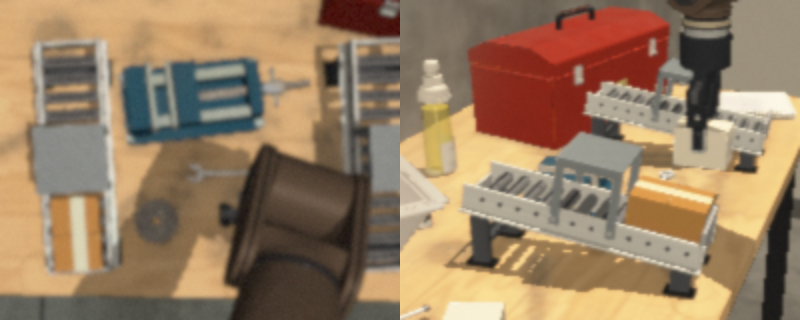

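The brown carton has rolled to lane A's stop (left half, centre about (77,232)). White hangs level from the gripper above the free bench (right half, (700,145)). Setting white down.

Request:
{"fn": "send_rows", "kwargs": {
  "series": [
    [[0.55,0,1.7,0,0.019,0,-1],[0,0,2,0,0,0,-1],[0,0,1.3,0,0,0,-1],[0,0,0.3,0,0,0,-1],[0,0,0,0,0,0,-1]]
  ]
}}

```text
time: 7.65
eef_pos: [0.4359, -0.0318, 0.0302]
tcp_rot: [1.0, 0.025, 0.007, 0.001]
contact_force: [-0.1, -0.4, -3.1]
opening: 0.643
finger_force: 51.7
```

Request:
{"fn": "send_rows", "kwargs": {
  "series": [
    [[0,0,0.4,0,0,0,-1],[0,0,0.3,0,0,0,-1],[0,0,0,0,0,0,-1]]
  ]
}}

```text
time: 8.02
eef_pos: [0.4357, -0.0317, 0.0229]
tcp_rot: [1.0, 0.025, 0.006, 0.0]
contact_force: [-1.0, 0.3, 0.1]
opening: 0.639
finger_force: 52.1
```

Request:
{"fn": "send_rows", "kwargs": {
  "series": [
    [[0,0,0,0,0,0,1],[0,0,0,0,0,0,1],[0,0,0,0,0,0,1],[0,0,-2,0,0,0,1],[0,0,-4,0,0,0,1],[0,0,-5,0,0,0,1],[0,0,-5,0,0,0,1],[0,0,-4,0,0,0,1],[0,0,0,0,0,0,1]]
  ]
}}

```text
time: 9.15
eef_pos: [0.4351, -0.0322, 0.2269]
tcp_rot: [1.0, 0.025, 0.01, 0.002]
contact_force: [0.2, 0.7, -0.1]
opening: 1.001
finger_force: 0.0
```

```bash
python3 - <<'E'
from h import *
c=ctrl.read_camera("top");im=c["img"];hsv=cv2.cvtColor(im,cv2.COLOR_RGB2HSV)
R=slice(200,248),slice(270,302)
m=np.zeros(im.shape[:2],np.uint8)
m[R]=((hsv[R][:,:,1]>130)&(hsv[R][:,:,0]<20))
m=cv2.morphologyEx(m,cv2.MORPH_CLOSE,np.ones((9,9)))
cn=max(cv2.findContours(m,0,1)[0],key=cv2.contourArea);r=cv2.minAreaRect(cn);print(r,[onz(c,*p,.11).round(4)[:2].tolist() for p in cv2.boxPoints(r)],onz(c,*r[0],.06+.0455*1.2).round(4),deck("A",.0475,0,.045))
plan(tool("A"),[deck("A",.0475,0,.13),deck("A",.0475,0,.013)]);
E
```

```text
((280.19842529296875, 226.17510986328125), (36.179405212402344, 8.358691215515137), 86.42366790771484) [[0.4452, 0.2461], [0.4469, 0.2246], [0.3543, 0.2164], [0.3527, 0.2376]] [0.3993 0.2307 0.1146] [0.39966975 0.21194726 0.11118802]
t 9.2 pos [ 0.4337 -0.0318  0.2242] rot rows [ 0.004  0.124 -0.016]
[0.388 0.211 0.195] shift cm [ -3.37 -24.54   2.43] 5 x [-0.67 -4.91  0.49]
[0.404 0.212 0.08 ] shift cm [-0.  -0.  11.7] 3 x [-0.  -0.   3.9]
```

The brown's left edge is at y≈0.242, so its centre is at about (0.3995, 0.211). That agrees with the predicted (0.3997, 0.212).

Request:
{"fn": "send_rows", "kwargs": {
  "series": [
    [[0,0,0,0,0.062,-0.008,1],[0,0,0,0,0.062,-0.008,1],[1,-4.9,0.3,0,0,0,1],[0.5,-4.9,0.3,0,0,0,1],[-0.5,-4.9,0.3,0,0,0,1],[-2,-4.9,0.5,0,0,0,1],[-2.37,-4.9,1,0,0,0,1],[0,0,0,0,0,0,1],[0,0,0,0,0,0,1]]
  ]
}}

```text
time: 10.32
eef_pos: [0.3863, 0.2107, 0.1923]
tcp_rot: [0.997, 0.033, 0.067, -0.001]
contact_force: [0.0, 0.1, 0.7]
opening: 1.002
finger_force: 0.0
```

```bash
python3 - <<'E'
from h import *
plan(tool("A"),[deck("A",.0475,0,.08),deck("A",.0475,0,.013)]);
E
```

```text
t 10.32 pos [0.3863 0.2107 0.1923] rot rows [0.003 0.006 0.002]
[0.395 0.212 0.146] shift cm [ 0.2  -0.04  4.72] 1 x [ 0.2  -0.04  4.72]
[0.404 0.212 0.08 ] shift cm [-0.   0.   6.7] 2 x [-0.    0.    3.35]
```

Request:
{"fn": "send_rows", "kwargs": {
  "series": [
    [[0.2,0,4.2,0,0.006,0,1],[0,0,3.8,0,0,0,1],[0,0,3.4,0,0,0,1],[0,0,0,0,0,0,1],[0,0,0,0,0,0,-1],[0,0,0,0,0,0,-1],[0,0,0,0,0,0,-1],[0,0,0,0,0,0,-1]]
  ],
  "force": 45
}}

```text
time: 11.32
eef_pos: [0.4063, 0.212, 0.0832]
tcp_rot: [0.997, 0.033, 0.073, -0.001]
contact_force: [-1.2, -3.1, 6.5]
opening: 0.714
finger_force: 50.1
```

Request:
{"fn": "send_rows", "kwargs": {
  "series": [
    [[0,0,-3,0,0,0,-1],[0,0,-4,0,0,0,-1],[0,0,-4,0,0,0,-1],[0,0,-4,0,0,0,-1],[0,0,-2,0,0,0,-1],[0,0,0,0,0,0,-1]]
  ]
}}

```text
time: 12.08
eef_pos: [0.381, 0.211, 0.2509]
tcp_rot: [0.997, 0.033, 0.073, -0.002]
contact_force: [0.1, 0.2, -2.7]
opening: 0.716
finger_force: 52.6
```

```bash
python3 - <<'E'
from h import *
plan(tool("B"),[(.52,.1,.25),(.62,-.05,.27),deck("B",.247,0,.12),deck("B",.247,0,.05),deck("B",.247,0,.016)]);
E
```

```text
t 12.07 pos [0.381  0.211  0.2509] rot rows [-0.002 -0.006  0.023]
[0.52 0.1  0.25] shift cm [13.27 11.69  1.96] 4 x [3.32 2.92 0.49]
[ 0.62 -0.05  0.27] shift cm [ 9.53 15.42 -0.68] 4 x [ 2.38  3.85 -0.17]
[ 0.595 -0.194  0.213] shift cm [-3.87 14.3   5.18] 4 x [-0.97  3.58  1.3 ]
[ 0.605 -0.194  0.144] shift cm [-0. -0.  7.] 2 x [-0.  -0.   3.5]
[ 0.61  -0.194  0.11 ] shift cm [0.  0.  3.4] 1 x [0.  0.  3.4]
```

Request:
{"fn": "send_rows", "kwargs": {
  "series": [
    [[3.32,2.92,0,0,-0.003,0.023,-1],[3.32,2.92,0.4,0,0,0,-1],[3.32,2.92,0.4,0,0,0,-1],[3.32,2.92,0.4,0,0,0,-1],[2.38,3.85,-0.1,0,0,0,-1],[2.38,3.85,-0.1,0,0,0,-1],[2.38,3.85,-0.1,0,0,0,-1],[2.38,3.85,-0.1,0,0,0,-1],[0,0,0,0,0,0,-1]]
  ]
}}

```text
time: 13.2
eef_pos: [0.6198, -0.052, 0.2702]
tcp_rot: [0.998, 0.019, 0.068, -0.002]
contact_force: [0.2, 0.1, -1.8]
opening: 0.72
finger_force: 52.5
```

Request:
{"fn": "send_rows", "kwargs": {
  "series": [
    [[-0.97,3.58,0.7,0,0,0,-1],[-0.97,3.58,0.7,0,0,0,-1],[-0.97,3.58,0.7,0,0,0,-1],[-0.97,3.58,0.7,0,0,0,-1],[0,0,0,0,0,0,-1],[0,0,0,0,0,0,-1]]
  ]
}}

```text
time: 13.95
eef_pos: [0.5905, -0.1927, 0.2383]
tcp_rot: [0.997, 0.021, 0.069, -0.003]
contact_force: [-1.0, -0.1, -2.7]
opening: 0.716
finger_force: 52.5
```

```bash
python3 - <<'E'
from h import *
plan(tool("B"),[deck("B",.247,0,.10),deck("B",.247,0,.05),deck("B",.247,0,.017)]);
a=[cv2.resize(ctrl.read_camera(n)["img"][r:r+160,k:k+160],None,fx=2.5,fy=2.5) for n,r,k in(("top",100,360),("side",80,260))]
cv2.imwrite("pics/b3.png",np.hstack(a)[:,:,::-1])
E
```

```text
t 13.95 pos [ 0.5905 -0.1927  0.2383] rot rows [-0.003  0.003 -0.001]
[ 0.598 -0.194  0.193] shift cm [0.1  0.17 4.54] 1 x [0.1  0.17 4.54]
[ 0.605 -0.194  0.144] shift cm [ 0. -0.  5.] 2 x [ 0.  -0.   2.5]
[ 0.609 -0.194  0.111] shift cm [0.  0.  3.3] 1 x [0.  0.  3.3]
```

View pics/b3.png

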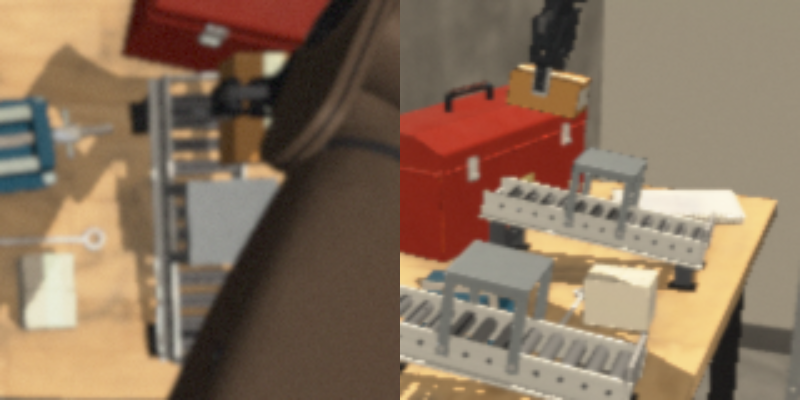

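Top view: white stands on the bench at crop (48,290). Brown is over lane B's high end. Side view: brown is level with the deck tilt, with clearance to the toolbox. I'll lower it partway and measure its edge against the rails.

Request:
{"fn": "send_rows", "kwargs": {
  "series": [
    [[0.1,0.17,3,0,0.003,0,-1],[0,0,3,0,0,0,-1],[0,0,2.7,0,0,0,-1],[0,0,0,0,0,0,-1],[0,0,0,0,0,0,-1]]
  ]
}}

```text
time: 14.68
eef_pos: [0.6052, -0.1947, 0.1551]
tcp_rot: [0.997, 0.022, 0.072, -0.002]
contact_force: [0.2, -0.3, -2.2]
opening: 0.716
finger_force: 52.4
```

```bash
python3 - <<'E'
from h import *
plan(tool("B"),[deck("B",.247,0,.05),deck("B",.247,0,.017)]);
c=ctrl.read_camera("top")
print("expected brown L edge top px",proj(c,deck("B",.247,.031,.079)),"far-left corner",proj(c,deck("B",.2945,.031,.079)),"near-left",proj(c,deck("B",.1995,.031,.079)),"rail L",proj(c,deck("B",.247,.042,.007)))
a=cv2.resize(c["img"][115:195,410:490],None,fx=5,fy=5); b=cv2.resize(ctrl.read_camera("side")["img"][110:190,280:360],None,fx=5,fy=5)
cv2.imwrite("pics/b4.png",np.hstack([a,b])[:,:,::-1])
E
```

```text
t 14.68 pos [ 0.6052 -0.1947  0.1551] rot rows [-0.    -0.004  0.   ]
[ 0.605 -0.194  0.144] shift cm [-0.18 -0.09  1.1 ] 1 x [-0.18 -0.09  1.1 ]
[ 0.609 -0.194  0.111] shift cm [0.  0.  3.3] 1 x [0.  0.  3.3]
expected brown L edge top px [439.78202073 146.40187061] far-left corner [439.44846718 127.05178201] near-left [440.11465624 165.69870116] rail L [426.65283018 149.85958635]
```

View pics/b4.png

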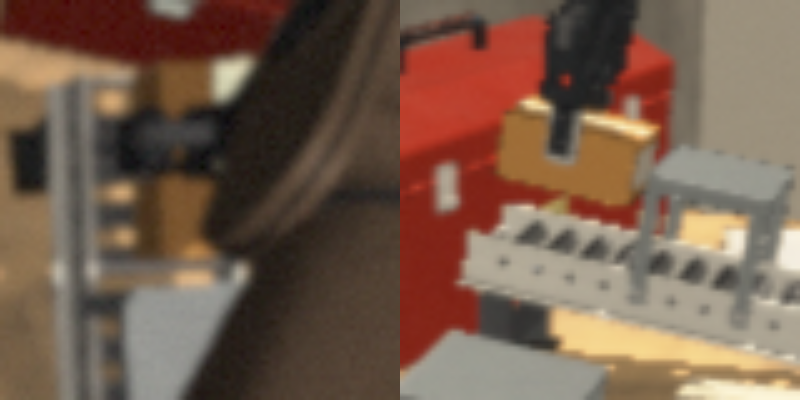

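Brown's left edge is at crop x≈158 (expected about 156), and its near end at row 166 (expected 165.7). The left rail is at crop 83–90, as predicted. It's within about 2 mm, so I'm lowering.

Request:
{"fn": "send_rows", "kwargs": {
  "series": [
    [[-0.1,-0.2,2,0,0,0,-1],[0,0,1.5,0,0,0,-1],[0,0,0.4,0,0,0,-1],[0,0,0,0,0,0,-1]]
  ]
}}

```text
time: 15.28
eef_pos: [0.6084, -0.1927, 0.1139]
tcp_rot: [0.997, 0.021, 0.07, -0.002]
contact_force: [-0.3, -0.6, -2.5]
opening: 0.717
finger_force: 52.5
```

Request:
{"fn": "send_rows", "kwargs": {
  "series": [
    [[0,0,0.2,0,0,0,-1],[0,0,0.15,0,0,0,-1],[0,0,0,0,0,0,-1]]
  ]
}}

```text
time: 15.65
eef_pos: [0.6093, -0.1929, 0.1116]
tcp_rot: [0.997, 0.021, 0.071, -0.002]
contact_force: [0.5, -0.3, -2.0]
opening: 0.718
finger_force: 52.5
```

Request:
{"fn": "send_rows", "kwargs": {
  "series": [
    [[0,0,0.2,0,0,0,-1],[0,0,0.15,0,0,0,-1],[0,0,0,0,0,0,-1]]
  ]
}}

```text
time: 16.02
eef_pos: [0.6111, -0.1929, 0.1112]
tcp_rot: [0.997, 0.021, 0.072, -0.002]
contact_force: [-1.8, 2.4, 8.7]
opening: 0.712
finger_force: 53.9
```

Request:
{"fn": "send_rows", "kwargs": {
  "series": [
    [[0,0,-0.1,0,0,0,-1],[0,0,0,0,0,0,1],[0,0,0,0,0,0,1],[0,0,0,0,0,0,1],[0,0,-1,0,0,0,1],[0,0,-4,0,0,0,1],[0,0,-5,0,0,0,1],[0,0,-5,0,0,0,1],[0,0,0,0,0,0,1]]
  ]
}}

```text
time: 17.15
eef_pos: [0.5906, -0.1953, 0.265]
tcp_rot: [0.997, 0.021, 0.076, 0.001]
contact_force: [-0.1, -1.0, 0.0]
opening: 1.001
finger_force: 0.0
```

```bash
python3 - <<'E'
from h import *
c=ctrl.read_camera("top");im=c["img"];hsv=cv2.cvtColor(im,cv2.COLOR_RGB2HSV)
m=((hsv[:,:,1]<75)&(hsv[:,:,2]>195)).astype(np.uint8);m[:200]=0;m[250:]=0;m[:,:345]=0;m[:,418:]=0
n,l,st,ce=cv2.connectedComponentsWithStats(m);k=1+np.argmax(st[1:,4]);cn=cv2.findContours((l==k).astype(np.uint8),0,1)[0][0];r=cv2.minAreaRect(cn)
print(st[k],r,[onz(c,*p,.06).round(4)[:2].tolist() for p in cv2.boxPoints(r)],onz(c,*r[0],.06))
plan(tool("B"),[(.6,-.05,.25)]);plan(Ro.from_euler("z",.04)*TOOL,[(.436,-.032,.2)])
a=cv2.resize(im[110:250,340:490],None,fx=2.6,fy=2.6); b=cv2.resize(ctrl.read_camera("side")["img"][110:250,250:400],None,fx=2.6,fy=2.6)
cv2.imwrite("pics/b5.png",np.hstack([a,b])[:,:,::-1])
E
```

```text
[370 201  21  31 497] ((380.0, 216.0), (30.0, 20.0), 90.0) [[0.4745, -0.0067], [0.4754, -0.0613], [0.3937, -0.0608], [0.3928, -0.0067]] [ 0.43392981 -0.03387169  0.06      ]
t 17.2 pos [ 0.5894 -0.1946  0.2614] rot rows [ 0.003 -0.008 -0.   ]
[ 0.6  -0.05  0.25] shift cm [  1.5  -14.4    1.36] 3 x [ 0.5  -4.8   0.45]
t 17.2 pos [ 0.5894 -0.1946  0.2614] rot rows [ 0.002 -0.148  0.002]
[ 0.436 -0.032  0.2  ] shift cm [-14.68 -16.86   6.14] 5 x [-2.94 -3.37  1.23]
```

View pics/b5.png

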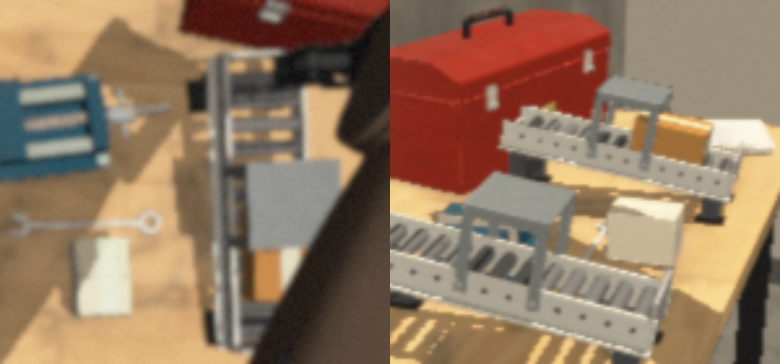

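Brown has passed under lane B's hood and is rolling to the stop (side (670,135)). White stands upright on the bench, measured at (0.434, -0.034), 82 x 54 mm. I'll go back for it.

Request:
{"fn": "send_rows", "kwargs": {
  "series": [
    [[0,0,0,0,-0.074,0,1],[0,0,0,0,-0.074,0,1],[-2.94,-3.37,0.8,0,0,0,1],[-2.94,-3.37,0.8,0,0,0,1],[-2.94,-3.37,0.8,0,0,0,1],[-2.94,-3.37,0.8,0,0,0,1],[-2.94,-3.37,0.8,0,0,0,1],[0,0,0,0,0,0,1],[0,0,0,0,0,0,1]]
  ]
}}

```text
time: 18.38
eef_pos: [0.4342, -0.0319, 0.2178]
tcp_rot: [1.0, 0.021, -0.003, -0.0]
contact_force: [0.0, -1.0, 0.3]
opening: 1.001
finger_force: 0.0
```

```bash
python3 - <<'E'
from h import *
plan(Ro.from_euler("z",.04)*TOOL,[(.435,-.033,.1),(.435,-.033,.023)])
E
```

```text
t 18.38 pos [ 0.4342 -0.0319  0.2178] rot rows [-0.001  0.007  0.003]
[ 0.435 -0.033  0.1  ] shift cm [ 0.08  0.12 11.78] 3 x [0.03 0.04 3.93]
[ 0.435 -0.033  0.023] shift cm [ 0.  -0.   7.7] 2 x [ 0.   -0.    3.85]
```

Request:
{"fn": "send_rows", "kwargs": {
  "series": [
    [[0.08,0.1,4,0,0.007,0.003,1],[0,0,4,0,0,0,1],[0,0,4,0,0,0,1],[0,0,4,0,0,0,1],[0,0,3.2,0,0,0,1],[0,0,0,0,0,0,1],[0,0,0,0,0,0,-1],[0,0,0,0,0,0,-1],[0,0,0,0,0,0,-1],[0,0,0,0,0,0,-1]]
  ]
}}

```text
time: 19.62
eef_pos: [0.4368, -0.0331, 0.0284]
tcp_rot: [1.0, 0.02, 0.003, 0.0]
contact_force: [0.4, 0.2, 6.4]
opening: 0.637
finger_force: 49.9
```

Request:
{"fn": "send_rows", "kwargs": {
  "series": [
    [[0,0,-3,0,0,0,-1],[0,0,-5,0,0,0,-1],[0,0,-5,0,0,0,-1],[0,0,-5,0,0,0,-1],[0,0,-5,0,0,0,-1],[0,0,0,0,0,0,-1]]
  ]
}}

```text
time: 20.38
eef_pos: [0.4365, -0.0332, 0.2608]
tcp_rot: [1.0, 0.02, 0.005, 0.001]
contact_force: [0.3, -0.6, -3.9]
opening: 0.634
finger_force: 49.5
```

```bash
python3 - <<'E'
from h import *
plan(tool("B"),[(.6,-.06,.27),deck("B",.243,0.001,.14),deck("B",.243,.001,.055),deck("B",.243,.001,.025)])
E
```

```text
t 20.38 pos [ 0.4365 -0.0332  0.2608] rot rows [ 0.002  0.13  -0.003]
[ 0.6  -0.06  0.27] shift cm [16.19  3.38  1.35] 4 x [4.05 0.84 0.34]
[ 0.588 -0.193  0.233] shift cm [-2.24 13.29  3.47] 3 x [-0.75  4.43  1.16]
[ 0.6   -0.193  0.148] shift cm [-0.  -0.   8.5] 2 x [-0.   -0.    4.25]
[ 0.604 -0.193  0.119] shift cm [-0.  0.  3.] 1 x [-0.  0.  3.]
```

Request:
{"fn": "send_rows", "kwargs": {
  "series": [
    [[0,0,-0.5,0,0.065,0,-1],[0,0,0,0,0.065,0,-1],[4.05,0.84,0.2,0,0,0,-1],[4.05,0.84,0.2,0,0,0,-1],[4.05,0.84,0.2,0,0,0,-1],[4.05,0.84,0.2,0,0,0,-1],[-0.75,4.43,0.4,0,0,0,-1],[-0.75,4.43,0.4,0,0,0,-1],[-0.75,4.43,0.4,0,0,0,-1],[0,0,0,0,0,0,-1]]
  ]
}}

```text
time: 21.62
eef_pos: [0.5798, -0.1956, 0.2551]
tcp_rot: [0.998, 0.018, 0.062, -0.003]
contact_force: [0.8, 0.2, -3.9]
opening: 0.635
finger_force: 49.7
```

```bash
python3 - <<'E'
from h import *
plan(tool("B"),[deck("B",.243,.001,.055),deck("B",.243,.001,.029)])
c=ctrl.read_camera("side");print("brown expected at stop, side px (top-front-left, top-back-left)",proj(c,deck("B",0,.031,.045)),proj(c,deck("B",.095,.031,.045)))
b=cv2.resize(c["img"][80:210,260:410],None,fx=3.5,fy=3.5)
cv2.imwrite("pics/b6.png",b[:,:,::-1])
E
```

```text
t 21.62 pos [ 0.5798 -0.1956  0.2551] rot rows [-0.003  0.016 -0.008]
[ 0.6   -0.193  0.148] shift cm [ 0.54 -0.17 10.86] 3 x [ 0.18 -0.06  3.62]
[ 0.604 -0.193  0.123] shift cm [0.  0.  2.6] 1 x [0.  0.  2.6]
brown expected at stop, side px (top-front-left, top-back-left) [382.40117283 165.21748111] [354.28685983 158.65632521]
```

View pics/b6.png

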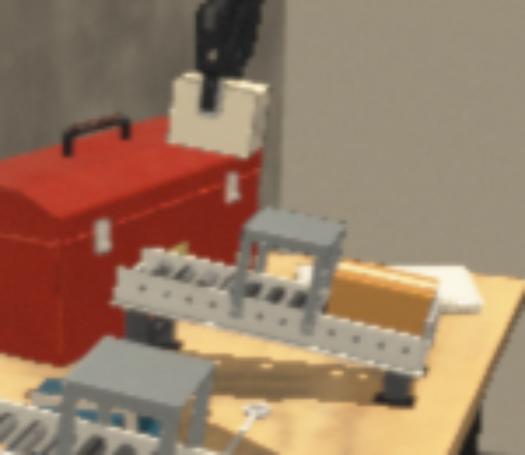

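Brown is at lane B's stop: its end edges are at side px ≈385 and 354, against predictions of 382 and 354. White is held over the high end. Lowering it.

Request:
{"fn": "send_rows", "kwargs": {
  "series": [
    [[0.5,-0.17,3,0,0.016,-0.008,-1],[0,0,3.6,0,0,0,-1],[0,0,3.6,0,0,0,-1],[0,0,2,0,0,0,-1],[0,0,0,0,0,0,-1],[0,0,0,0,0,0,-1]]
  ]
}}

```text
time: 22.42
eef_pos: [0.6052, -0.191, 0.1412]
tcp_rot: [0.997, 0.024, 0.075, -0.001]
contact_force: [0.0, -0.5, -2.3]
opening: 0.635
finger_force: 49.6
```

```bash
python3 - <<'E'
from h import *
plan(tool("B"),[deck("B",.243,.001,.029)])
c=ctrl.read_camera("top");s=[-.04,.04]
dz=0.0
T=np.array(ctrl.get_state()["eef_pos"]);h=deckR("B").inv().apply(T-np.array(LANE["B"][0]));print("deck xyz",h)
g=cv2.cvtColor(c["img"],cv2.COLOR_RGB2GRAY)
print("expect L edge top/bottom col",proj(c,deck("B",.215,.0275,h[2]+.032)),proj(c,deck("B",.215,.0275,h[2]-.028)))
for r in (154,157,160): print(r,g[r,424:456].tolist())
E
```

```text
t 22.43 pos [ 0.6052 -0.191   0.1412] rot rows [ 0.001 -0.009  0.005]
[ 0.604 -0.193  0.123] shift cm [-0.4   0.18  1.82] 1 x [-0.4   0.18  1.82]
deck xyz [0.24731977 0.0025221  0.04774147]
expect L edge top/bottom col [441.52099068 159.34528136] [433.81740481 161.37778477]
154 [90, 83, 93, 115, 119, 119, 118, 132, 138, 120, 102, 88, 87, 88, 87, 88, 105, 130, 140, 144, 141, 140, 136, 119, 91, 54, 36, 35, 26, 28, 36, 34]
157 [87, 77, 90, 107, 110, 95, 81, 79, 78, 80, 89, 87, 88, 88, 85, 90, 103, 126, 142, 146, 144, 138, 127, 95, 59, 34, 33, 27, 35, 29, 34, 32]
160 [95, 82, 92, 114, 113, 101, 84, 85, 94, 95, 87, 88, 85, 88, 86, 88, 101, 126, 140, 143, 141, 127, 95, 62, 35, 34, 30, 31, 34, 37, 38, 57]
```

Request:
{"fn": "send_rows", "kwargs": {
  "series": [
    [[-0.4,0.2,1.2,0,-0.009,0,-1],[0,0,0.5,0,0,0,-1],[0,0,0.2,0,0,0,-1],[0,0,0,0,0,0,-1]]
  ]
}}

```text
time: 22.98
eef_pos: [0.6044, -0.1929, 0.1221]
tcp_rot: [0.997, 0.023, 0.071, -0.002]
contact_force: [-1.4, 2.7, 4.4]
opening: 0.636
finger_force: 50.5
```

Contact is at the expected height, so I'm releasing and retracting clear.

Request:
{"fn": "send_rows", "kwargs": {
  "series": [
    [[0,0,0,0,0,0,1],[0,0,0,0,0,0,1],[0,0,0,0,0,0,1],[0,0,-1,0,0,0,1],[0,0,-4,0,0,0,1],[0,0,-5,0,0,0,1],[0,0,-5,0,0,0,1],[0,-5,-1,0,0,0,1],[0,-5,0,0,0,0,1],[0,-5,0,0,0,0,1]]
  ]
}}

```text
time: 24.22
eef_pos: [0.5739, -0.043, 0.28]
tcp_rot: [0.997, 0.023, 0.07, -0.001]
contact_force: [1.2, 1.0, -0.2]
opening: 0.999
finger_force: 0.0
```

Request:
{"fn": "send_rows", "kwargs": {
  "series": [
    [[0,-5,0,0,0,0,1],[0,-5,0,0,0,0,1],[0,-5,0,0,0,0,1],[0,0,0,0,0,0,1],[0,0,0,0,0,0,1],[0,0,0,0,0,0,1],[0,0,0,0,0,0,1],[0,0,0,0,0,0,1],[0,0,0,0,0,0,1],[0,0,0,0,0,0,1]]
  ]
}}

```text
time: 25.48
eef_pos: [0.567, 0.1056, 0.2787]
tcp_rot: [0.997, 0.024, 0.069, -0.002]
contact_force: [-0.9, 0.3, 0.3]
opening: 0.998
finger_force: 0.0
```

```bash
python3 - <<'E'
from h import *
b=[cv2.resize(ctrl.read_camera(n)["img"][r:r+160,k:k+200],None,fx=2,fy=2) for n,r,k in(("top",100,290),("side",90,220))]
cv2.imwrite("pics/b7.png",np.hstack(b)[:,:,::-1])
E
```

```text
(no output)
```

View pics/b7.png

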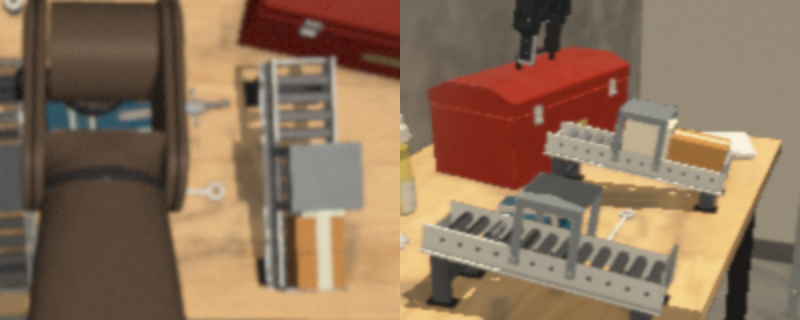

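Lane B holds brown at the stop ((320,250) in the top half) with white right behind it under the hood ((650,140) in the side half). Both stand upright, lane A is empty and the gripper is clear.

```bash
python3 -c "
from plant import ctrl
print(ctrl.sign_off())"
```

```text
the job is handed in; nothing more can be done
None
```

The job is handed in at about 25.5 s: brown stands at the stop of the previously empty lane with white behind it, both upright, the old lane is empty, and the tools were not touched by any move.

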